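# Lay the drone kit on its shadow pads

## Robot

A 7-joint arm with a two-finger parallel gripper is mounted at the origin on the work surface. World frame = base frame: x ahead of the robot, y to its left, z up, the work surface at z = 0. Lengths are in m, angles in rad, forces in N, time in s.
With the tool pointing down it reaches from about 0.425 to 0.95 m from the base axis. Payload 4.7 kg.
Tool frame: the origin (TCP) lies midway between the tips of the shut fingers; the grasp point (between the pads) lies r.pinch_z behind it (r.pinch_z is the distance from the TCP to the grasp point, in m); z points along the fingers, y is the line along which they close (so a half turn about z gives the same grasp; the last joint's range is limited). The gripper opens to 85 mm and grips with 20 to 120 N. Pads are 22 mm wide; open, the fingers measure 114 mm over their backs; the gripper's body (76 mm by 85 mm) begins 54 mm behind the grasp point. The pads swing forward as they close: fully open they stand 13 mm farther back than shut.
Start: joints at [1.098, 0.469, -0.049, 1.532, 0.024, 1.141, -0.082], TCP at [0.29, -0.61, 0.231] pointing down, gripper open.
Joint ranges: [-2.59, 2.59], [-0.33, 1.99], [-1.39, 1.29], [0.1, 2.45], [-1.04, 4.18], [0.21, 1.99], [-2.66, 2.66]. Speed limits (rad/s): [2.57, 2.57, 3.14, 3.14, 3.14, 3.14, 3.14].

## Interface

Orientations are given as a unit quaternion [x, y, z, w].
In Python, from workcell import sensors, cams, r gives the robot as it stands.
- The arm moves only by the tool jog_arm, never from a script. Its argument "plan" is a list of rows, each a list of 4 numbers: the shift along the tool's x, y, z as a fraction of full scale, then the turn about the tool's z as a fraction of full scale. A call has 1 to 12 rows; each row is the pose to reach, as a shift and turn from the pose commanded when the call began, along the tool's axes at that moment, turning the shorter way round; what a row does not reach only later rows make up. Full scale, the value 1, is 0.25 m for a shift and 180 degrees for a turn. A row lasts 1/8 s, in which the tool goes at most 62.5 mm and 10.7 degrees, less where a joint would pass 70% of its speed; a pose out of reach is approached as far as the arm can. A call with a number of a shift or a turn outside -1 to 1 is refused whole. A call with a gripper value outside its range is refused whole. "jaw" is the opening, from 0 (shut) to 1 (fully open), set as the call begins (left out, the last holds). The fingers move at their own pace and stop on an object; "squeeze" is the grip in N (left out, the last holds). Time passes only in rows, so rows that repeat a pose let the fingers close. It gives the time, the measured TCP pose, the force, the opening and the grip force at its end, in the units of the state.
- sensors.observe(): the state, without advancing time (a new reading comes with each control period).
- cams.camera(name): name is "side" or "top" or "wrist"; returns the picture (384x512x3 uint8, red, green, blue); there is no depth.
- cams.camera_info(name): a dict with "fx", "fy", "cx", "cy" (pixels), "rvec" (rotation vector, rad) and "tvec" (3), from world to camera coordinates, as OpenCV has them. Camera axes: x right, y down, z forward; pixel columns grow to the right and rows downward; lengths in m; the calibration is good to about 2 mm. A picture is of the moment at which its call begins: read the wrist's pose just before it. camera_info takes no time and is no camera call; for the wrist camera it gives the pose at the moment of the call.
- r.close_job(): hands the job in; it is judged then, once.
The state is a dict: "clock": time; "q": joint angles; "dq": joint speeds; "joint_torque": joint torques, N m; "tool_pos": TCP position; "ee_rot": TCP orientation; "ft_force": force on the tool from outside, world axes, zero at the start; "torque": the same for the moment, N m; "finger_gap": opening from 0.0 (shut) to 1.0 (fully open); "grip_force": force on a finger pad.
Only numpy, scipy, OpenCV 4.12 (cv2) and the standard library are available. Lean on these libraries where they do the work, as an engineer would, in place of code of your own. Each camera call takes 0.05 s, during which the arm holds its last target. There are 200 camera calls.

## Task

Set out the field kit for a pre-flight check: lay the battery, the long landing leg, the short landing leg and the driver handle each flat on the grey pad whose black silhouette matches it in shape and size, centred on the silhouette and pointing along it (either end may lead). Leave the little motor that stands among them where it is.

Things in the scene. Friction and masses are not known exactly. Their poses are not given: they have to be found in the camera images.
- battery: Silver lithium battery brick with a grey shrink band round each end, 75 (its x) x 36 (its y) x 26 mm high, about 190 g, lying on its 75 x 36 face. Origin: its centre, 13 mm above what it lies on. Grip it across its 36 mm width (along its y).
- long_leg: White nylon drone landing leg lying flat: straight bar 12 mm wide and 14 mm thick along its x, with a round eye (22 mm diameter, 14 mm thick, dark centre dot) at each end; 120 mm long overall, both ends alike, about 30 g. The longer of the two legs. Origin: its centre, 7 mm above what it lies on. Grip it across the bar, by its middle (along its y).
- short_leg: White nylon drone landing leg lying flat: straight bar 12 mm wide and 14 mm thick along its x, with a round eye (22 mm diameter, 14 mm thick, dark centre dot) at each end; 80 mm long overall, both ends alike, about 22 g. The shorter of the two legs. Origin: its centre, 7 mm above what it lies on. Grip it across the bar, by its middle (along its y).
- driver_handle: Brushed steel hex driver handle: plain straight eight-sided bar, 18 mm across flats, 100 mm long along its x, dark band near each end, both ends alike, about 85 g, lying on one of its flats. Origin: its centre, 9 mm above what it lies on. Grip it across its middle (along its y).
- battery_pad: Fixed flat grey plastic pad, 140 x 64 x 4 mm, long side along its x; all four pads are alike but for the flat black silhouette in their middle. Here the silhouette is a plain rectangle 81 x 42 mm, for the battery, lying along the pad's x. Origin: centre of the pad's underside, on the table; the pad's top is 4 mm above it. z up.
- long_leg_pad: Fixed flat grey plastic pad, 140 x 64 x 4 mm, long side along its x; all four pads are alike but for the flat black silhouette in their middle. Here the silhouette is the outline of the long leg: a bar 18 mm wide with a 28 mm disc at each end, 126 mm long overall, lying along the pad's x. Origin: centre of the pad's underside, on the table; the pad's top is 4 mm above it. z up.
- short_leg_pad: Fixed flat grey plastic pad, 140 x 64 x 4 mm, long side along its x; all four pads are alike but for the flat black silhouette in their middle. Here the silhouette is the outline of the short leg: a bar 18 mm wide with a 28 mm disc at each end, 86 mm long overall, lying along the pad's x. Origin: centre of the pad's underside, on the table; the pad's top is 4 mm above it. z up.
- handle_pad: Fixed flat grey plastic pad, 140 x 64 x 4 mm, long side along its x; all four pads are alike but for the flat black silhouette in their middle. Here the silhouette is a plain narrow rectangle 106 x 24 mm, for the driver handle, lying along the pad's x. Origin: centre of the pad's underside, on the table; the pad's top is 4 mm above it. z up.
- motor: Little brushless motor, a dark steel drum 28 mm in diameter and 24 mm high with an 8 mm shaft stub on top, about 60 g, standing loose on the table among the things. Not to be handled or shifted. Origin: centre of its underside.
Mind the look-alikes: they are no part of the job. What is shaped like the short_leg_pad but brown or pink is not meant.

How it is judged:
At the end, for the whole second after the job is handed in: Battery, both legs and handle each lie flat on top of their own pad (height within about 2 mm), centre within 12 mm of the pad's centre, long axis within 0.2 rad of the pad's, either way round; all at rest and released; the motor within 20 mm of its start (horizontal distance between battery and battery_pad below 0.012 m and angle between the x axis of battery and the x axis of battery_pad, either way round below 0.2 rad and z of battery in the frame of battery_pad between 0.015 and 0.02 m and linear speed of each of battery, long_leg, short_leg, driver_handle below 0.02 m/s and angular speed of each of battery, long_leg, short_leg, driver_handle below 0.2 rad/s and horizontal distance between long_leg and long_leg_pad below 0.012 m and angle between the x axis of long_leg and the x axis of long_leg_pad, either way round below 0.2 rad and z of long_leg in the frame of long_leg_pad between 0.009 and 0.014 m and horizontal distance between short_leg and short_leg_pad below 0.012 m and angle between the x axis of short_leg and the x axis of short_leg_pad, either way round below 0.2 rad and z of short_leg in the frame of short_leg_pad between 0.009 and 0.014 m and horizontal distance between driver_handle and handle_pad below 0.012 m and angle between the x axis of driver_handle and the x axis of handle_pad, either way round below 0.2 rad and z of driver_handle in the frame of handle_pad between 0.011 and 0.016 m and distance of motor from where it was at the start of the episode below 0.02 m); the robot touches nothing.
It fails at once if the little motor is shifted by more than 20 mm or knocked over (distance of motor from where it was at the start of the episode above 0.02 m or angle between motor's own z axis and vertical above 0.4 rad).
It also fails if it takes over 106 s, if anything falls off the work surface, if the arm or the gripper's body presses on something with over 40 N, if the wrist force passes 120 N, or if a joint passes its speed limit or range.

## Working session

There is one attempt and no reset: what is moved stays moved. The work goes in short steps, Python scripts to look and compute and a tool call to move; the robot and the scene stay as the last step left them, time stands still between calls to the robot, and variables do not carry over. Pictures are saved under pics/ and viewed, at most 14 in all, crops included, and the job is handed in when it is done.

Besides the shell and the picture viewer there is one more tool, called in YAML: its name, and indented under it one key for each argument. jog_arm: Moves the arm, as the interface text tells. Shift numbers are shares of 0.25 m and turn numbers shares of 180 degrees, none past 1 either way. Its arguments: {"type":"object","properties":{"plan":{"type":"array"},"jaw":{"type":"number"},"squeeze":{"type":"number"}},"required":["plan"]}

```bash
mkdir -p pics; ls
python3 - <<'E'
from workcell import sensors,cams,r
import cv2
for n in("top","side"):
    im=cams.camera(n); cv2.imwrite(f"pics/{n}0.png",im[:,:,::-1]); print(n,cams.camera_info(n))
print(sensors.observe(), r.pinch_z)
E
```

```text
pics
top {'fx': 360.4986802480615, 'fy': 360.4986802480615, 'cx': 261.6773270153869, 'cy': 189.29762064492866, 'rvec': array([ 2.13241668, -2.11372672,  0.21462874]), 'tvec': array([0.09078672, 0.46500377, 0.9698678 ])}
side {'fx': 385.08573054993985, 'fy': 385.08573054993985, 'cx': 261.0452257315204, 'cy': 193.18070400360156, 'rvec': array([ 2.04263291, -0.72997495,  0.36788058]), 'tvec': array([-0.30941298,  0.23615641,  0.70089849])}
{'clock': 0.1, 'q': array([ 1.09810415,  0.46938396, -0.04862479,  1.533591  ,  0.0240631 ,
        1.14096551, -0.08231549]), 'dq': array([ 0.00148088, -0.00118432,  0.00043283, -0.00227037, -0.00104581,
       -0.00073554, -0.00065706]), 'joint_torque': array([ 1.53312954e-03, -5.11515856e+01, -4.65319748e-02, -2.38389874e+01,
        1.08071623e-02,  4.33813213e-03,  2.79950279e-05]), 'tool_pos': array([ 0.28963605, -0.60912061,  0.2303438 ]), 'ee_rot': array([ 9.75478770e-01,  2.20091776e-01, -2.00703085e-04, -8.59098799e-04]), 'ft_force': array([ 0.41757925,  0.25502036, -0.23723855]), 'torque': array([0.02988797, 0.08500857, 0.02017145]), 'grip_force': 0.0, 'finger_gap': 1.0021588351210724} 0.0187
```

View pics/top0.png

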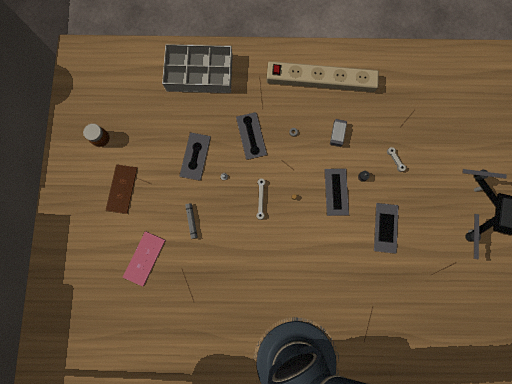

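View pics/side0.png

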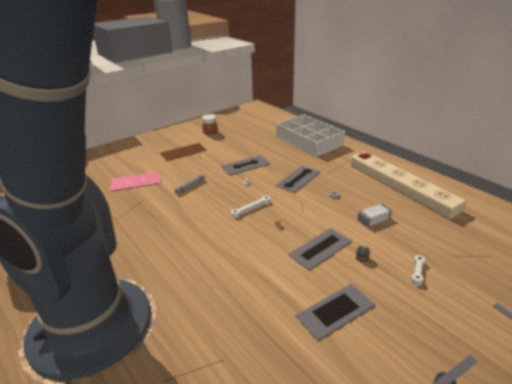

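The top view shows these, by pixel:
- **Objects:** battery (339,132), short leg (397,160), long leg (262,199), handle (193,221) and motor (364,176).
- **Pads:** short (195,156), long (252,136), handle (337,192) and battery (386,228).
- **Candidates for short_leg_pad:** grey (195,156), brown (122,189) and pink (145,259). The grey one with the dumbbell silhouette fits; brown and pink are excluded.

Next I'll measure and make one enlarged crop.

```bash
cat > h.py <<'E'
import numpy as np,cv2
from workcell import sensors,cams,r
from scipy.spatial.transform import Rotation as R
def ray(info,px,z):
    px=np.atleast_2d(px).astype(float); Rm=cv2.Rodrigues(np.array(info["rvec"]))[0]; t=np.array(info["tvec"])
    d=np.c_[(px[:,0]-info["cx"])/info["fx"],(px[:,1]-info["cy"])/info["fy"],np.ones(len(px))]@Rm
    c=-Rm.T@t
    return (c+d*((z-c[2])/d[:,2])[:,None])[:,:2]
def rect(info,mask,z,off=(0,0),s=1):
    """largest blob of mask -> world centre, length, width, long-axis angle on plane z"""
    cs,_=cv2.findContours(mask.astype(np.uint8),cv2.RETR_EXTERNAL,cv2.CHAIN_APPROX_NONE)
    c=max(cs,key=cv2.contourArea)[:,0,:]
    w=ray(info,(c+.5)/s-.5+np.array(off),z).astype(np.float32)
    (cx,cy),(a,b),_=bx=cv2.minAreaRect(w*1000)
    p=cv2.boxPoints(bx); e=[p[1]-p[0],p[2]-p[1]]; v=max(e,key=np.linalg.norm)
    return np.array([cx,cy])/1000,max(a,b),min(a,b),np.degrees(np.arctan2(v[1],v[0]))%180
E
python3 - <<'E'
from h import *
im=cv2.imread("pics/top0.png"); info=cams.camera_info("top"); s=6
def go(n,u,v,z,f,h=30):
    c=cv2.resize(im[v-h:v+h,u-h:u+h],None,fx=s,fy=s,interpolation=cv2.INTER_CUBIC)
    hsv=cv2.cvtColor(c,cv2.COLOR_BGR2HSV)
    m=f(hsv[...,0].astype(int),hsv[...,1].astype(int),hsv[...,2].astype(int))
    p,a,b,t=rect(info,m,z,(u-h,v-h),s); print(n,p.round(4),round(a),round(b),round(t,1))
dark=lambda H,S,V:V<45
bright=lambda H,S,V:(V>140)&(S<60)
grey=lambda H,S,V:(S<70)&(V>60)
padm=lambda H,S,V:((S<70)|(V<45))
for n,u,v in(("short_pad",195,156),("long_pad",252,136),("handle_pad",337,192),("bat_pad",386,228)):
    go(n,u,v,.004,dark,24); go(n+" grey",u,v,.004,padm,27)
go("bat",339,132,.026,bright,20);go("bat g",339,132,.013,grey,20)
go("short",397,160,.012,bright,20);go("long",262,199,.012,bright,25)
go("handle",193,221,.014,grey,24);go("motor",364,176,.02,dark,12)
cv2.imwrite("pics/crop1.png",cv2.resize(im[105:255,100:420],(800,375),interpolation=cv2.INTER_CUBIC))
E
```

```text
short_pad [0.5731 0.2954] 85 28 169.4
short_pad grey [0.5724 0.2946] 140 66 169.8
long_pad [0.6395 0.1288] 126 28 14.0
long_pad grey [0.6384 0.1287] 141 66 13.9
handle_pad [ 0.469  -0.1243] 106 25 1.4
handle_pad grey [ 0.4682 -0.1241] 139 65 1.3
bat_pad [ 0.364  -0.2644] 82 43 174.5
bat_pad grey [ 0.3638 -0.264 ] 140 65 174.2
bat [ 0.6408 -0.1304] 44 33 167.5
bat g [ 0.6479 -0.1336] 83 40 168.3
short [ 0.5674 -0.3044] 78 20 26.7
long [0.445  0.0989] 117 21 179.0
handle [0.3776 0.2983] 102 16 10.5
motor [ 0.5125 -0.2005] 32 26 152.7
```

View pics/crop1.png

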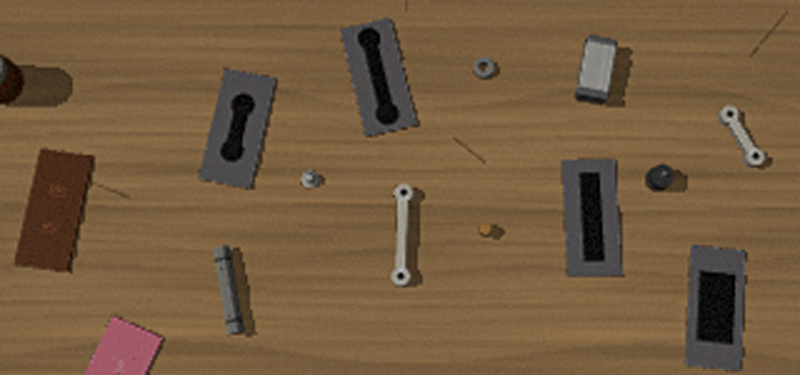

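The crop confirms the grey pads with their silhouettes, and the measured sizes match the given ones: short pad 85x28, long pad 126x28, handle pad 106x25, battery pad 82x43 mm. The motor stands at (0.51,-0.20). I'll start with the short leg.

```bash
cat >> h.py <<'E'
def plan(x,y,z,psi):
    """fractions for jog_arm from the measured pose; psi=world angle (deg) of tool x"""
    o=sensors.observe(); M=R.from_quat(o["ee_rot"]).as_matrix(); p0=np.degrees(np.arctan2(M[1,0],M[0,0]))
    d=M.T@(np.array([x,y,z])-o["tool_pos"])
    turn=-((psi-p0+180)%360-180)/180
    print("t %.1f"%o["clock"],"pos",o["tool_pos"].round(4),"psi %.1f"%p0,"frac",(d/.25).round(3),"turn",round(turn,3),"gap %.2f"%o["finger_gap"])
E
python3 -c "
from h import *
plan(.5674,-.3044,.15,26.7)"
```

```text
t 0.1 pos [ 0.2896 -0.6091  0.2303] psi 25.4 frac [ 1.527 -0.623  0.322] turn -0.007 gap 1.00
```

jog_arm:
  plan:
    - [0.25,-0.1,0.05,0]
    - [0.5,-0.2,0.1,0]
    - [0.75,-0.3,0.15,-0.007]
    - [0.95,-0.4,0.2,-0.007]
    - [0.95,-0.4,0.2,-0.007]
  jaw: 0.6

```text
clock: 0.72
tool_pos: [0.4648, -0.4114, 0.18]
ee_rot: [0.972, 0.235, 0.0, -0.002]
ft_force: [0.1, -0.7, 0.6]
finger_gap: 0.602
grip_force: 0.0
```

```bash
python3 -c "
from h import *
plan(.5674,-.3044,.15,26.7)"
```

```text
t 0.7 pos [ 0.4648 -0.4114  0.18  ] psi 27.2 frac [ 0.56  -0.193  0.122] turn 0.003 gap 0.60
```

jog_arm:
  plan:
    - [0.25,-0.09,0.06,0]
    - [0.5,-0.18,0.12,0]
    - [0.56,-0.193,0.122,0.003]
    - [0.56,-0.193,0.122,0.003]
    - [0.56,-0.193,0.122,0.003]

```text
clock: 1.35
tool_pos: [0.5634, -0.3135, 0.1508]
ee_rot: [0.974, 0.225, -0.001, 0.001]
ft_force: [-0.1, -0.1, 0.6]
finger_gap: 0.601
grip_force: 0.0
```

Run:
```python
from h import *
i=cams.camera_info("wrist"); im=cams.camera("wrist")[:,:,::-1]
cv2.imwrite("pics/w1.png",im); Rm=cv2.Rodrigues(i["rvec"])[0]; print(i["fx"],(-Rm.T@i["tvec"]).round(3),Rm[2].round(3))
plan(.5674,-.3044,.15,26.7)
```

```text
274.7781540858504 [ 0.632 -0.279  0.293] [-0.273 -0.134 -0.953]
t 1.4 pos [ 0.5632 -0.3138  0.1509] psi 26.0 frac [ 0.032 -0.027  0.004] turn -0.004 gap 0.60
```

View pics/w1.png

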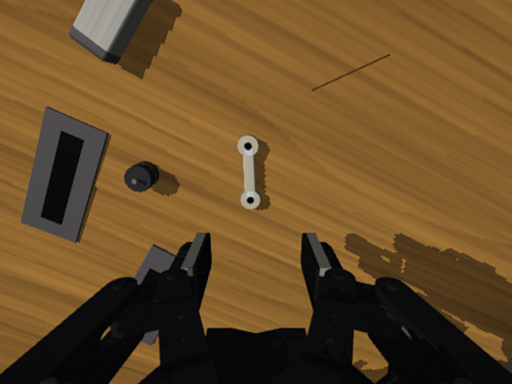

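The wrist view shows the short leg, with eyes at (248,146) and (250,200), the motor at (142,177), and the battery at top left (110,25). I'll measure the leg and battery from here.

```bash
cat >> h.py <<'E'
def wmeas(f,z,box,name=None):
    """wrist-camera rect of mask f(H,S,V) on plane z, in box u0,v0,u1,v1"""
    i=cams.camera_info("wrist"); im=cams.camera("wrist")[:,:,::-1]
    if name: cv2.imwrite(name,im)
    u0,v0,u1,v1=box; s=3
    hsv=cv2.cvtColor(cv2.resize(im[v0:v1,u0:u1],None,fx=s,fy=s,interpolation=cv2.INTER_CUBIC),cv2.COLOR_BGR2HSV).astype(int)
    p,a,b,t=rect(i,f(hsv[...,0],hsv[...,1],hsv[...,2]),z,(u0,v0),s); print(p.round(4),"%.0f x %.0f ang %.1f"%(a,b,t)); return p,t
bright=lambda H,S,V:(V>130)&(S<70)
E
python3 - <<'E'
from h import *
p,t=wmeas(bright,.012,(215,120,285,225))
plan(*p,.15,t);plan(*p,.003,t)
E
```

```text
[ 0.5664 -0.3034] 79 x 21 ang 27.9
t 1.4 pos [ 0.5633 -0.3138  0.1511] psi 25.9 frac [ 0.029 -0.032  0.004] turn -0.011 gap 0.60
t 1.4 pos [ 0.5633 -0.3138  0.1511] psi 25.9 frac [ 0.03  -0.032  0.592] turn -0.011 gap 0.60
```

jog_arm:
  plan:
    - [0.029,-0.032,0.1,-0.011]
    - [0.029,-0.032,0.3,-0.011]
    - [0.029,-0.032,0.45,-0.011]
    - [0.03,-0.032,0.55,-0.011]
    - [0.03,-0.032,0.588,-0.011]
    - [0.03,-0.032,0.588,-0.011]
    - [0.03,-0.032,0.588,-0.011]
    - [0.03,-0.032,0.588,-0.011]

```text
clock: 2.45
tool_pos: [0.5688, -0.3013, 0.0051]
ee_rot: [0.97, 0.243, 0.001, 0.001]
ft_force: [0.1, 0.1, 0.5]
finger_gap: 0.6
grip_force: 0.0
```

jog_arm:
  plan:
    - [0,0,0,0]
    - [0,0,0,0]
    - [0,0,0,0]
    - [0,0,0,0]
    - [0,0,0,0]
    - [0,0,0,0]
  jaw: 0
  squeeze: 40

```text
clock: 3.2
tool_pos: [0.5684, -0.301, 0.0043]
ee_rot: [0.97, 0.243, 0.0, 0.0]
ft_force: [-2.1, 0.1, 4.8]
finger_gap: 0.129
grip_force: 41.0
```

jog_arm:
  plan:
    - [0,0,-0.1,0]
    - [0,0,-0.3,0]
    - [0,0,-0.5,0]
    - [0,0,-0.5,0]
    - [0,0,-0.5,0]
    - [0,0,-0.5,0]

```text
clock: 3.95
tool_pos: [0.5668, -0.3003, 0.1268]
ee_rot: [0.97, 0.243, -0.001, -0.001]
ft_force: [-0.4, 0.4, 0.2]
finger_gap: 0.126
grip_force: 40.4
```

Run:
```python
from h import *
cv2.imwrite("pics/w2.png",cams.camera("wrist")[:,:,::-1])
plan(.5728,.295,.13,-10.4)
```

```text
t 4.0 pos [ 0.567  -0.3004  0.1269] psi 28.1 frac [ 1.143 -2.089 -0.009] turn 0.214 gap 0.13
```

View pics/w2.png

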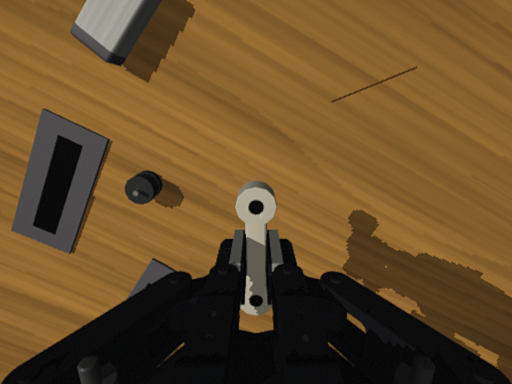

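Both eyes of the leg show at (256,206) and (256,300), with the bar between the fingers, so it's held. I'll carry it to its pad.

jog_arm:
  plan:
    - [0.1,-0.18,0,0]
    - [0.2,-0.37,0,0]
    - [0.3,-0.55,0,0]
    - [0.4,-0.73,0,0]
    - [0.5,-0.91,0,0]
    - [0.52,-0.95,0,0]
    - [0.52,-0.95,0,0]

```text
clock: 4.88
tool_pos: [0.5704, -0.0297, 0.1281]
ee_rot: [0.97, 0.244, -0.001, -0.0]
ft_force: [0.6, -0.8, 0.3]
finger_gap: 0.125
grip_force: 40.4
```

jog_arm:
  plan:
    - [0.1,-0.18,0,0]
    - [0.2,-0.37,0,0]
    - [0.3,-0.55,0,0]
    - [0.4,-0.73,0,0.05]
    - [0.5,-0.91,0,0.1]
    - [0.52,-0.95,0,0.16]
    - [0.52,-0.95,0,0.2]
    - [0.52,-0.95,0,0.2]
    - [0.52,-0.95,0,0.2]

```text
clock: 6.0
tool_pos: [0.5741, 0.2388, 0.1285]
ee_rot: [0.998, -0.069, -0.0, 0.0]
ft_force: [-0.4, -0.6, -0.3]
finger_gap: 0.129
grip_force: 40.4
```

Run:
```python
from h import *
plan(.5758,.2945,.13,-10.4)
plan(.5758,.2945,.010,-10.4)
```

```text
t 6.0 pos [0.5741 0.2388 0.1285] psi -7.9 frac [-0.024 -0.222 -0.006] turn 0.014 gap 0.13
t 6.0 pos [0.5741 0.2388 0.1285] psi -7.9 frac [-0.024 -0.222  0.474] turn 0.014 gap 0.13
```

jog_arm:
  plan:
    - [-0.024,-0.222,0,0.014]
    - [-0.024,-0.222,0.15,0.014]
    - [-0.024,-0.222,0.3,0.014]
    - [-0.024,-0.222,0.4,0.014]
    - [-0.024,-0.222,0.45,0.014]
    - [-0.024,-0.222,0.476,0.014]
    - [-0.024,-0.222,0.476,0.014]
    - [-0.024,-0.222,0.476,0.014]
    - [-0.024,-0.222,0.476,0.014]

```text
clock: 7.12
tool_pos: [0.5755, 0.2967, 0.0107]
ee_rot: [0.996, -0.09, 0.001, -0.0]
ft_force: [-0.4, 0.2, -0.2]
finger_gap: 0.123
grip_force: 40.4
```

jog_arm:
  plan:
    - [0,0,0,0]
    - [0,0,0,0]
    - [0,0,0,0]
    - [0,0,0,0]
  jaw: 0.5

```text
clock: 7.62
tool_pos: [0.5751, 0.2964, 0.0098]
ee_rot: [0.996, -0.091, 0.0, 0.0]
ft_force: [0.2, 0.2, -0.8]
finger_gap: 0.502
grip_force: 0.0
```

jog_arm:
  plan:
    - [0,0,-0.1,0]
    - [0,0,-0.3,0]
    - [0,0,-0.5,0]
    - [0,0,-0.55,0]
    - [0,0,-0.55,0]
    - [0,0,-0.55,0]

```text
clock: 8.38
tool_pos: [0.574, 0.2958, 0.1454]
ee_rot: [0.996, -0.091, -0.001, 0.001]
ft_force: [0.1, 1.2, -0.9]
finger_gap: 0.5
grip_force: 0.0
```

Run:
```python
from h import *
cv2.imwrite("pics/w3.png",cams.camera("wrist")[:,:,::-1])
plan(.3776,.2983,.13,10.5)
```

```text
t 8.4 pos [0.574  0.2958 0.1452] psi -10.4 frac [-0.774  0.131  0.063] turn -0.116 gap 0.50
```

View pics/w3.png

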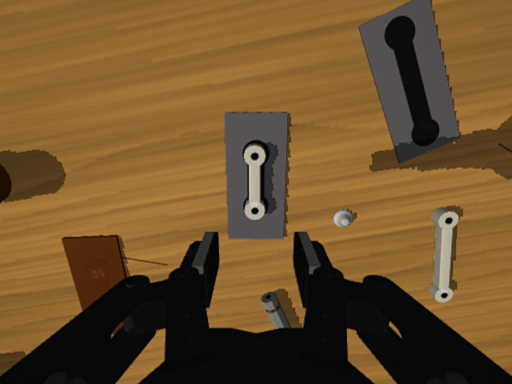

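The short leg lies centred on its silhouette, around (255,183). The handle comes next: move over it and measure.

jog_arm:
  plan:
    - [-0.22,0.04,0,-0.03]
    - [-0.43,0.08,0,-0.08]
    - [-0.62,0.1,0,-0.116]
    - [-0.774,0.131,0.0,-0.116]
    - [-0.774,0.131,0.0,-0.116]
    - [-0.774,0.131,0.0,-0.116]
    - [-0.774,0.131,0.0,-0.116]

```text
clock: 9.3
tool_pos: [0.38, 0.2989, 0.1469]
ee_rot: [0.996, 0.091, -0.0, 0.0]
ft_force: [-0.0, -0.6, 0.4]
finger_gap: 0.497
grip_force: 0.0
```

Run:
```python
from h import *
cv2.imwrite("pics/w4.png",cams.camera("wrist")[:,:,::-1])
plan(.3776,.2983,.13,10.5)
```

```text
t 9.3 pos [0.3799 0.299  0.147 ] psi 10.4 frac [-0.009  0.001  0.068] turn -0.001 gap 0.50
```

View pics/w4.png

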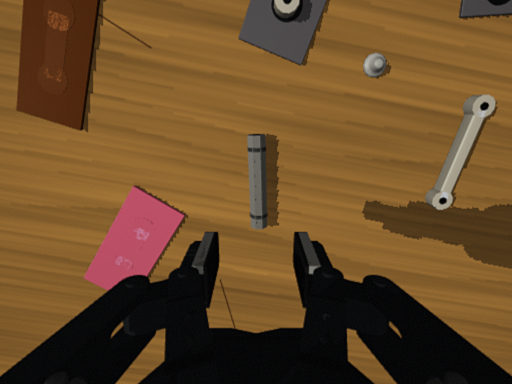

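The handle lies at (257,181), between (257,135) and (259,227), ready to measure.

Run:
```python
from h import *
p,t=wmeas(lambda H,S,V:(S<70)&(V>30),.011,(235,125,285,235))
plan(*p,.004,t)
```

```text
[0.3769 0.2967] 103 x 18 ang 12.0
t 9.4 pos [0.3797 0.299  0.147 ] psi 10.4 frac [-0.013  0.007  0.572] turn -0.009 gap 0.50
```

jog_arm:
  plan:
    - [-0.013,0.007,0.1,-0.006]
    - [-0.013,0.007,0.3,-0.006]
    - [-0.013,0.007,0.45,-0.006]
    - [-0.013,0.007,0.55,-0.006]
    - [-0.013,0.007,0.572,-0.006]
    - [-0.013,0.007,0.572,-0.006]
    - [-0.013,0.007,0.572,-0.006]

```text
clock: 10.28
tool_pos: [0.3768, 0.2974, 0.0053]
ee_rot: [0.995, 0.101, 0.001, -0.001]
ft_force: [0.7, -0.3, 0.3]
finger_gap: 0.499
grip_force: 0.0
```

jog_arm:
  plan:
    - [0,0,0,0]
    - [0,0,0,0]
    - [0,0,0,0]
    - [0,0,0,0]
    - [0,0,0,0]
    - [0,0,0,0]
  jaw: 0
  squeeze: 50

```text
clock: 11.02
tool_pos: [0.3765, 0.2972, 0.0053]
ee_rot: [0.995, 0.101, 0.001, -0.0]
ft_force: [-1.0, -0.6, 5.2]
finger_gap: 0.192
grip_force: 49.3
```

jog_arm:
  plan:
    - [0,0,-0.1,0]
    - [0,0,-0.3,0]
    - [0,0,-0.5,0]
    - [0,0,-0.5,0]
    - [0,0,-0.5,0]
    - [0,0,-0.5,0]

```text
clock: 11.78
tool_pos: [0.3751, 0.296, 0.128]
ee_rot: [0.995, 0.101, -0.001, 0.001]
ft_force: [-0.6, 0.5, 0.0]
finger_gap: 0.191
grip_force: 49.1
```

Run:
```python
from h import *
plan(.4686,-.1242,.13,1.4)
```

```text
t 11.8 pos [0.3751 0.296  0.128 ] psi 11.6 frac [ 0.029  1.722 -0.006] turn 0.057 gap 0.19
```

jog_arm:
  plan:
    - [0.08,0.2,0,0]
    - [0.13,0.42,0,0]
    - [0.15,0.63,0,0]
    - [0.15,0.84,0,0.057]
    - [0.15,0.9,0,0.057]
    - [0.15,0.9,0,0.057]
    - [0.15,0.9,0,0.057]

```text
clock: 12.65
tool_pos: [0.4573, 0.0857, 0.1289]
ee_rot: [1.0, 0.013, -0.0, -0.0]
ft_force: [-0.0, -0.7, -0.8]
finger_gap: 0.193
grip_force: 49.2
```

Run:
```python
from h import *
plan(.4686,-.1242,.13,1.4)
```

```text
t 12.7 pos [0.4573 0.0857 0.1289] psi 1.5 frac [ 0.023  0.84  -0.005] turn 0.001 gap 0.19
```

jog_arm:
  plan:
    - [0.023,0.2,0,0]
    - [0.023,0.42,0,0]
    - [0.023,0.63,0,0]
    - [0.023,0.8,0,0]
    - [0.023,0.84,0,0]
    - [0.023,0.84,0.1,0]
    - [0.023,0.84,0.25,0]
    - [0.023,0.84,0.25,0]
    - [0.023,0.84,0.25,0]

```text
clock: 13.78
tool_pos: [0.4693, -0.1247, 0.0676]
ee_rot: [1.0, 0.013, 0.001, -0.0]
ft_force: [0.5, -0.4, -0.0]
finger_gap: 0.191
grip_force: 49.2
```

Run:
```python
from h import *
plan(.4686,-.1242,.0098,1.4)
```

```text
t 13.8 pos [ 0.4693 -0.1247  0.0676] psi 1.4 frac [-0.003 -0.002  0.231] turn 0.0 gap 0.19
```

jog_arm:
  plan:
    - [0,0,0.1,0]
    - [0,0,0.18,0]
    - [0,0,0.215,0]
    - [0,0,0.231,0]
    - [0,0,0.231,0]
    - [0,0,0.231,0]
    - [0,0,0.231,0]

```text
clock: 14.65
tool_pos: [0.4687, -0.126, 0.0095]
ee_rot: [1.0, 0.011, 0.0, 0.0]
ft_force: [-0.8, 0.8, -0.7]
finger_gap: 0.193
grip_force: 49.2
```

jog_arm:
  plan:
    - [0,0,0,0]
    - [0,0,0,0]
    - [0,0,0,0]
    - [0,0,0,0]
  jaw: 0.45

```text
clock: 15.15
tool_pos: [0.4684, -0.1259, 0.0091]
ee_rot: [1.0, 0.011, 0.0, 0.0]
ft_force: [0.6, -0.6, -0.5]
finger_gap: 0.451
grip_force: 0.0
```

jog_arm:
  plan:
    - [0,0,-0.1,0]
    - [0,0,-0.3,0]
    - [0,0,-0.5,0]
    - [0,0,-0.55,0]
    - [0,0,-0.55,0]
    - [0,0,-0.55,0]

```text
clock: 15.9
tool_pos: [0.4672, -0.1257, 0.1451]
ee_rot: [1.0, 0.011, -0.002, -0.0]
ft_force: [0.2, 0.1, -0.8]
finger_gap: 0.451
grip_force: 0.0
```

Run:
```python
from h import *
cv2.imwrite("pics/w5.png",cams.camera("wrist")[:,:,::-1])
plan(.448,.099,.15,-1)
```

```text
t 15.9 pos [ 0.4672 -0.1257  0.1449] psi 1.3 frac [-0.056 -0.9   -0.02 ] turn 0.013 gap 0.45
```

View pics/w5.png

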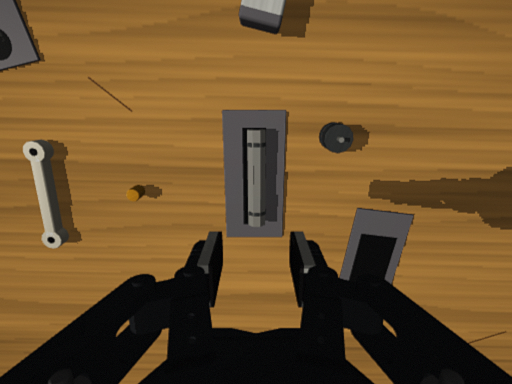

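The handle lies on its silhouette at (256,177), and the motor at (336,138) hasn't moved. The long leg is next.

jog_arm:
  plan:
    - [0,-0.2,0,0.01]
    - [-0.05,-0.42,0,0.013]
    - [-0.056,-0.63,0,0.013]
    - [-0.056,-0.82,0,0.013]
    - [-0.056,-0.9,0,0.013]
    - [-0.056,-0.9,0,0.013]
    - [-0.056,-0.9,0,0.013]
    - [-0.056,-0.9,0,0.013]

```text
clock: 16.95
tool_pos: [0.4492, 0.0972, 0.1462]
ee_rot: [1.0, -0.01, -0.0, 0.0]
ft_force: [-0.5, 1.1, -0.8]
finger_gap: 0.453
grip_force: 0.0
```

Run:
```python
from h import *
p,t=wmeas(bright,.012,(215,90,295,235))
plan(*p,.0045,t-180 if t>90 else t)
```

```text
[0.4454 0.0988] 115 x 21 ang 178.7
t 17.0 pos [0.4492 0.0974 0.1464] psi -1.2 frac [-0.015 -0.005  0.567] turn 0.001 gap 0.45
```

jog_arm:
  plan:
    - [-0.015,-0.005,0.1,0]
    - [-0.015,-0.005,0.3,0]
    - [-0.015,-0.005,0.45,0]
    - [-0.015,-0.005,0.55,0]
    - [-0.015,-0.005,0.567,0]
    - [-0.015,-0.005,0.567,0]
    - [-0.015,-0.005,0.567,0]

```text
clock: 17.88
tool_pos: [0.4465, 0.1001, 0.0059]
ee_rot: [1.0, -0.009, 0.001, -0.0]
ft_force: [0.3, -0.3, -0.3]
finger_gap: 0.45
grip_force: 0.0
```

jog_arm:
  plan:
    - [0,0,0,0]
    - [0,0,0,0]
    - [0,0,0,0]
    - [0,0,0,0]
    - [0,0,0,0]
    - [0,0,0,0]
  jaw: 0
  squeeze: 40

```text
clock: 18.62
tool_pos: [0.4461, 0.1001, 0.0057]
ee_rot: [1.0, -0.009, 0.001, -0.0]
ft_force: [-1.0, 0.0, 5.8]
finger_gap: 0.128
grip_force: 40.2
```

jog_arm:
  plan:
    - [0,0,-0.1,0]
    - [0,0,-0.3,0]
    - [0,0,-0.5,0]
    - [0,0,-0.5,0]
    - [0,0,-0.5,0]
    - [0,0,-0.5,0]

```text
clock: 19.38
tool_pos: [0.4444, 0.0997, 0.1285]
ee_rot: [1.0, -0.009, -0.001, 0.0]
ft_force: [0.0, -0.3, -0.2]
finger_gap: 0.126
grip_force: 39.6
```

Run:
```python
from h import *
plan(.639,.1288,.13,14)
```

```text
t 19.4 pos [0.4444 0.0997 0.1285] psi -1.0 frac [ 0.776 -0.13  -0.008] turn -0.083 gap 0.13
```

jog_arm:
  plan:
    - [0.2,-0.04,0,-0.02]
    - [0.42,-0.08,0,-0.05]
    - [0.62,-0.11,0,-0.083]
    - [0.776,-0.13,0,-0.083]
    - [0.776,-0.13,0,-0.083]
    - [0.776,-0.13,0.1,-0.083]
    - [0.776,-0.13,0.25,-0.083]
    - [0.776,-0.13,0.25,-0.083]
    - [0.776,-0.13,0.25,-0.083]

```text
clock: 20.5
tool_pos: [0.64, 0.1292, 0.0679]
ee_rot: [0.993, 0.121, 0.0, -0.0]
ft_force: [0.0, 0.5, 0.2]
finger_gap: 0.122
grip_force: 39.6
```

Run:
```python
from h import *
plan(.6395,.1288,.0102,14)
```

```text
t 20.5 pos [0.64   0.1292 0.0679] psi 13.9 frac [-0.002  0.001  0.231] turn -0.0 gap 0.12
```

jog_arm:
  plan:
    - [0,0,0.1,0]
    - [0,0,0.18,0]
    - [0,0,0.215,0]
    - [0,0,0.231,0]
    - [0,0,0.231,0]
    - [0,0,0.231,0]
    - [0,0,0.231,0]

```text
clock: 21.38
tool_pos: [0.6403, 0.1291, 0.0099]
ee_rot: [0.993, 0.121, 0.0, -0.0]
ft_force: [0.7, -0.3, 0.1]
finger_gap: 0.123
grip_force: 39.6
```

jog_arm:
  plan:
    - [0,0,0,0]
    - [0,0,0,0]
    - [0,0,0,0]
    - [0,0,0,0]
  jaw: 0.45

```text
clock: 21.88
tool_pos: [0.6401, 0.129, 0.0096]
ee_rot: [0.993, 0.121, 0.0, 0.0]
ft_force: [-0.3, -0.5, -0.1]
finger_gap: 0.454
grip_force: 0.0
```

jog_arm:
  plan:
    - [0,0,-0.1,0]
    - [0,0,-0.3,0]
    - [0,0,-0.5,0]
    - [0,0,-0.55,0]
    - [0,0,-0.55,0]
    - [0,0,-0.55,0]

```text
clock: 22.62
tool_pos: [0.6389, 0.1286, 0.1452]
ee_rot: [0.993, 0.121, -0.002, 0.0]
ft_force: [0.7, -0.1, -0.5]
finger_gap: 0.447
grip_force: 0.0
```

Run:
```python
from h import *
cv2.imwrite("pics/w6.png",cams.camera("wrist")[:,:,::-1])
plan(.642,-.132,.17,-12)
```

```text
t 22.7 pos [0.6388 0.1287 0.145 ] psi 13.9 frac [-0.239  1.015 -0.099] turn 0.144 gap 0.45
```

View pics/w6.png

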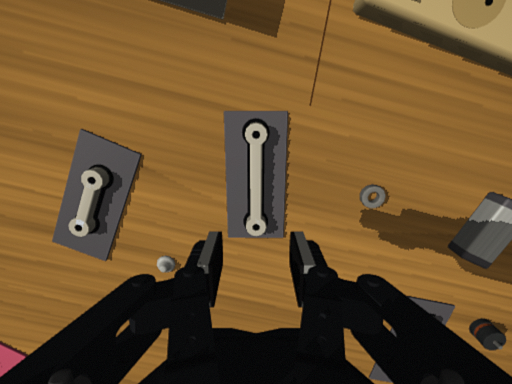

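The long leg lies on its silhouette, with eyes at (256,134) and (256,226). Now for the battery: move over it and look.

jog_arm:
  plan:
    - [-0.06,0.2,-0.1,0.03]
    - [-0.12,0.42,-0.1,0.08]
    - [-0.18,0.63,-0.1,0.12]
    - [-0.22,0.82,-0.1,0.144]
    - [-0.239,1,-0.1,0.144]
    - [-0.239,1,-0.1,0.144]
    - [-0.239,1,-0.1,0.144]
    - [-0.239,1,-0.1,0.144]
  jaw: 0.85

```text
clock: 23.68
tool_pos: [0.642, -0.1258, 0.1714]
ee_rot: [0.995, -0.103, -0.001, -0.001]
ft_force: [-0.5, -0.3, -0.6]
finger_gap: 0.847
grip_force: 0.0
```

Run:
```python
from h import *
cv2.imwrite("pics/w7.png",cams.camera("wrist")[:,:,::-1])
plan(.642,-.132,.17,-12)
```

```text
t 23.7 pos [ 0.6421 -0.1259  0.1716] psi -11.9 frac [0.005 0.024 0.007] turn 0.001 gap 0.84
```

View pics/w7.png

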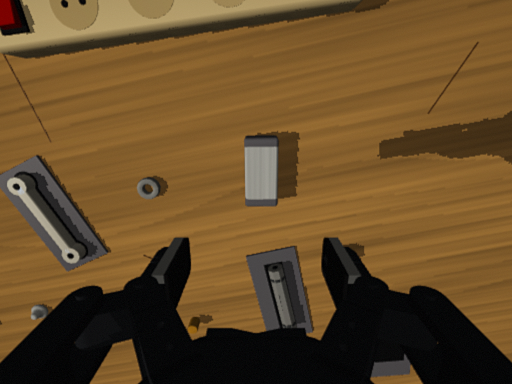

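The battery shows at columns 245–278, rows 136–207. I'll measure its top face.

Run:
```python
from h import *
p,t=wmeas(lambda H,S,V:(S<80)&(V>30),.026,(225,120,300,222))
im=cv2.imread("pics/w7.png"); print(im[130:216:3,261].tolist())
i=cams.camera_info("wrist")
print(ray(i,[[261,137],[261,145],[261,200],[261,206],[246,172],[277,172]],.026).round(4).tolist())
plan(*p,.003,t-180)
```

```text
[ 0.6475 -0.1326] 77 x 36 ang 168.6
[[45, 96, 136], [39, 84, 119], [24, 22, 22], [68, 68, 70], [76, 75, 79], [72, 71, 73], [139, 147, 150], [138, 146, 148], [139, 146, 148], [139, 146, 148], [137, 144, 146], [137, 146, 148], [137, 145, 147], [139, 146, 148], [137, 145, 146], [137, 147, 147], [138, 146, 147], [137, 147, 147], [138, 148, 149], [137, 146, 148], [139, 147, 148], [138, 146, 148], [139, 147, 149], [108, 113, 116], [71, 72, 75], [65, 68, 73], [49, 108, 149], [51, 105, 149], [49, 105, 146]]
[[0.684, -0.1407], [0.676, -0.1391], [0.6163, -0.1269], [0.6094, -0.1255], [0.6509, -0.1175], [0.6441, -0.1501]]
t 23.8 pos [ 0.6422 -0.1263  0.1718] psi -11.9 frac [0.026 0.021 0.675] turn -0.003 gap 0.85
```

jog_arm:
  plan:
    - [0.026,0.023,0.1,-0.003]
    - [0.026,0.023,0.3,-0.003]
    - [0.026,0.023,0.5,-0.003]
    - [0.026,0.023,0.62,-0.003]
    - [0.026,0.023,0.675,-0.003]
    - [0.026,0.023,0.675,-0.003]
    - [0.026,0.023,0.675,-0.003]
    - [0.026,0.023,0.675,-0.003]

```text
clock: 24.78
tool_pos: [0.6484, -0.1352, 0.005]
ee_rot: [0.995, -0.1, 0.001, 0.0]
ft_force: [0.6, 0.7, 0.1]
finger_gap: 0.849
grip_force: 0.0
```

jog_arm:
  plan:
    - [0,0,0,0]
    - [0,0,0,0]
    - [0,0,0,0]
    - [0,0,0,0]
    - [0,0,0,0]
    - [0,0,0,0]
  jaw: 0
  squeeze: 60

```text
clock: 25.52
tool_pos: [0.648, -0.1348, 0.0042]
ee_rot: [0.995, -0.1, 0.001, -0.0]
ft_force: [-0.1, 1.1, 5.7]
finger_gap: 0.408
grip_force: 62.2
```

jog_arm:
  plan:
    - [0,0,-0.1,0]
    - [0,0,-0.3,0]
    - [0,0,-0.5,0]
    - [0,0,-0.5,0]
    - [0,0,-0.5,0]
    - [0,0,-0.5,0]

```text
clock: 26.28
tool_pos: [0.6457, -0.1348, 0.1259]
ee_rot: [0.995, -0.1, -0.002, -0.0]
ft_force: [-0.1, -0.2, -1.9]
finger_gap: 0.408
grip_force: 61.4
```

Run:
```python
from h import *
plan(.364,-.2643,.13,-5.6)
```

```text
t 26.3 pos [ 0.6457 -0.1348  0.1259] psi -11.5 frac [-1.001  0.732 -0.012] turn -0.033 gap 0.41
```

jog_arm:
  plan:
    - [-0.2,0.14,0,0]
    - [-0.4,0.28,0,0]
    - [-0.6,0.43,0,-0.033]
    - [-0.8,0.58,0,-0.033]
    - [-0.95,0.69,0,-0.033]
    - [-1,0.732,0,-0.033]
    - [-1,0.732,0,-0.033]
    - [-1,0.732,0.12,-0.033]
    - [-1,0.732,0.24,-0.033]
    - [-1,0.732,0.24,-0.033]
    - [-1,0.732,0.24,-0.033]

```text
clock: 27.65
tool_pos: [0.3675, -0.2644, 0.0688]
ee_rot: [0.999, -0.047, 0.001, 0.0]
ft_force: [0.8, 0.4, -2.8]
finger_gap: 0.409
grip_force: 61.1
```

Run:
```python
from h import *
plan(.3645,-.2645,.0088,-5.6)
```

```text
t 27.6 pos [ 0.3675 -0.2644  0.0688] psi -5.4 frac [-0.012  0.001  0.24 ] turn 0.001 gap 0.41
```

jog_arm:
  plan:
    - [-0.012,0,0.1,0]
    - [-0.012,0,0.18,0]
    - [-0.012,0,0.22,0]
    - [-0.012,0,0.24,0]
    - [-0.012,0,0.24,0]
    - [-0.012,0,0.24,0]
    - [-0.012,0,0.24,0]

```text
clock: 28.52
tool_pos: [0.3632, -0.2645, 0.0088]
ee_rot: [0.999, -0.048, 0.0, 0.0]
ft_force: [-0.9, -0.3, -2.0]
finger_gap: 0.406
grip_force: 61.3
```

jog_arm:
  plan:
    - [0,0,0,0]
    - [0,0,0,0]
    - [0,0,0,0]
    - [0,0,0,0]
  jaw: 0.7

```text
clock: 29.02
tool_pos: [0.363, -0.2643, 0.0084]
ee_rot: [0.999, -0.048, 0.0, 0.0]
ft_force: [0.3, -0.3, 0.5]
finger_gap: 0.697
grip_force: 0.0
```

jog_arm:
  plan:
    - [0,0,-0.1,0]
    - [0,0,-0.3,0]
    - [0,0,-0.5,0]
    - [0,0,-0.6,0]
    - [0,0.2,-0.7,0]
    - [0,0.4,-0.7,0]
    - [0,0.6,-0.7,0]
    - [0,0.8,-0.7,0]
    - [0,0.8,-0.7,0]
    - [0,0.8,-0.7,0]

```text
clock: 30.28
tool_pos: [0.3436, -0.4625, 0.1828]
ee_rot: [0.999, -0.048, -0.0, -0.001]
ft_force: [0.5, 0.4, 0.3]
finger_gap: 0.702
grip_force: 0.0
```

Run:
```python
from h import *
im=cams.camera("top")[:,:,::-1]; cv2.imwrite("pics/top9.png",cv2.resize(im[100:260,100:430],(800,388),interpolation=cv2.INTER_CUBIC))
print(sensors.observe()["clock"])
```

```text
30.325
```

View pics/top9.png

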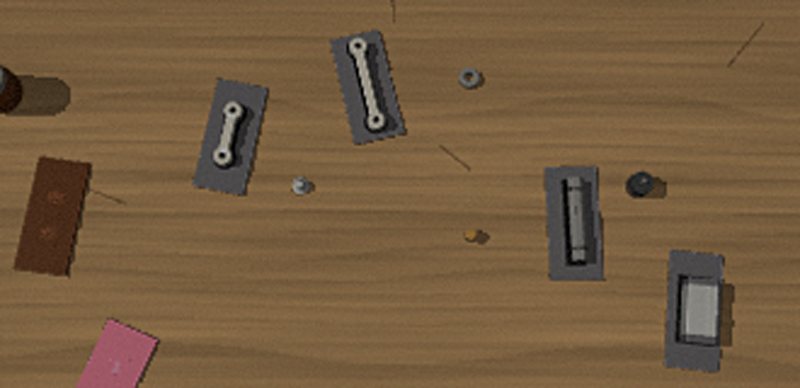

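All four lie on their pads. The battery at (700,308) in the crop looks shifted to the right, which may be parallax, so I'll check all four by numbers.

Run:
```python
from h import *
im=np.ascontiguousarray(cams.camera("top")[:,:,::-1]); i=cams.camera_info("top"); s=6
for n,u,v,h,z,th,pad in(("bat",388,227,22,.030,85,(.3639,-.2643)),("handle",337,191,22,.020,85,(.4686,-.1242)),("long",252,135,24,.016,130,(.639,.1288)),("short",195,155,20,.016,130,(.5728,.295))):
    c=cv2.cvtColor(cv2.resize(im[v-h:v+h,u-h:u+h],None,fx=s,fy=s,interpolation=cv2.INTER_CUBIC),cv2.COLOR_BGR2HSV)
    m=(c[...,2]>th)&(c[...,1]<70); p,a,b,t=rect(i,m,z,(u-h,v-h),s); print(n,p.round(4),round(a),round(b),round(t,1),"off mm",((p-pad)*1000).round(1))
c=im[227,370:402]; print(c.tolist())
```

```text
bat [ 0.362  -0.2615] 62 42 176.0 off mm [-1.9  2.8]
handle [ 0.471  -0.1235] 70 15 1.6 off mm [2.4 0.7]
long [0.6388 0.1288] 118 20 13.3 off mm [-0.2 -0. ]
short [0.5731 0.2972] 79 20 170.3 off mm [0.3 2.2]
[[62, 95, 123], [63, 99, 124], [63, 98, 123], [60, 97, 127], [61, 97, 130], [78, 79, 87], [72, 69, 70], [72, 73, 77], [83, 83, 87], [29, 24, 27], [16, 19, 18], [90, 93, 95], [90, 93, 94], [126, 131, 131], [133, 138, 140], [125, 132, 133], [130, 136, 139], [126, 132, 133], [126, 132, 132], [127, 131, 135], [127, 133, 135], [128, 135, 137], [134, 138, 139], [128, 133, 134], [131, 138, 141], [127, 131, 132], [59, 58, 58], [29, 39, 48], [35, 56, 73], [42, 61, 79], [38, 55, 76], [34, 55, 69]]
```

All four are within about 3 mm of their pad centres and well aligned. Handing in.

```bash
python3 -c "
from workcell import r
print(r.close_job())"
```

```text
the job is handed in; nothing more can be done
None
```

The battery, long leg, short leg and handle lie on their matching pads, measured within about 3 mm of centre and under 3° of the pad axis; the motor was not touched and the job was handed in at about 30 s, with no verdict returned.

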